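Scoop the good caps out of the chips

ROBOT

A 6-joint arm with a two-finger parallel gripper is mounted at the origin on the work surface. World frame = base frame: x ahead of the robot, y to its left, z up, the work surface at z = 0. Lengths are in m, angles in rad, forces in N, time in s.
With the tool pointing down it reaches from about 0.25 to 0.775 m from the base axis. Payload 4 kg.
Tool frame: the origin (TCP) lies at the very end of the fingers, on their centre line; the grasp point (between the pads) lies 19 mm behind it (robot.pinch_z is the distance from the TCP to the grasp point, in m); z points along the fingers, y is the line along which they close (so a half turn about z gives the same grasp; the last joint's range is limited). The gripper opens to 94 mm and grips with 3 to 60 N. Pads are 16 mm wide; open, the fingers measure 119 mm over their backs; the gripper's body (75 mm by 177 mm) begins 78 mm behind the grasp point.
Start: joints at [1.137, 0.087, 1.371, -0, 1.684, -0.103], TCP at [0.179, 0.52, 0.206] pointing down, gripper open.
Joint ranges: [-3.1, 3.1], [-0.76, 2.03], [0.27, 2.55], [-1.08, 4.22], [0.17, 2.65], [-2.57, 2.57]. Speed limits (rad/s): [2.79, 2.79, 3.14, 3.14, 3.14, 3.14].

INTERFACE

Orientations are given as [roll, pitch, yaw] about the fixed x, y, z axes, in that order (R = Rz(yaw) Ry(pitch) Rx(roll)).
In Python, from bench import robot gives the robot as it stands.
- The arm moves only by the tool arm_command, never from a script. Its argument "targets" is one flat list of numbers, 7 for each row, row after row: the turn, a rotation vector about the tool's x, y, z in degrees, then the shift along the tool's x, y, z in mm, then the closure, from -1 (fully open) to 1 (shut). In form: [ax, ay, az, x, y, z, hand, ax, ay, az, x, y, z, hand, ...]. A call has 1 to 20 rows; each row is the pose to reach, as a shift and turn from the pose commanded when the call began, along the tool's axes at that moment; what a row does not reach only later rows make up. A row lasts 1/10 s, in which the tool goes at most 50 mm and 8.59 degrees, less where a joint would pass 70% of its speed; a pose out of reach is approached as far as the arm can. A call with a gripper value outside its range is refused whole. The fingers move at their own pace and stop on an object; the grip force is fixed at half the most. Time passes only in rows, so rows that repeat a pose let the fingers close. It gives the time, the measured TCP pose, the force, the opening and the grip force at its end, in the units of the state.
- robot.get_obs(): the state, without advancing time (a new reading comes with each control period).
- robot.snapshot(name): name is "scene" or "top" or "wrist"; returns a dict with "color" (420x560x3 uint8, red, green, blue), "range_z" (420x560 float32, m along the optical axis (not along the pixel's ray), 0 where there is no reading), "fx", "fy", "cx", "cy" (pixels), "T" (4x4, takes a point from camera to world coordinates); the wrist camera has in their place "T_tool_cam" (4x4, takes a point from camera to tool coordinates, whose origin is the TCP and whose axes are the flange's). Camera axes: x right, y down, z forward; pixel columns grow to the right and rows downward; lengths in m; the calibration is good to about 2 mm. The wrist camera is an equidistant fisheye: a pixel r from the principal point sees the ray r / f radians off the axis. A picture is of the moment at which its call begins: read the wrist's pose just before it.
- robot.close_job(): hands the job in; it is judged then, once.
The state is a dict: "time": time; "joint_positions": joint angles; "qvel": joint speeds; "joint_torque": joint torques, N m; "tool_pos": TCP position; "ee_rot": TCP orientation; "wrist_force": force on the tool from outside, world axes, zero at the start; "wrist_torque": the same for the moment, N m; "width": finger opening in m; "finger_force": force on a finger pad.
Only numpy, scipy, OpenCV 4.12 (cv2) and the standard library are available. Lean on these libraries where they do the work, as an engineer would, in place of code of your own. Each camera call takes 0.05 s, during which the arm holds its last target. There are 200 camera calls.

TASK

Take the slotted scoop (the one with the comb of wires for a floor, not the solid one), scoop both black caps out of the yellow bin in it so that the copper chips drop back into the bin, and set the scoop down flat in the middle of the green pad with both caps still in it. Do not touch the caps with the fingers.

Things in the scene. Friction and masses are not known exactly. Their poses are not given: they have to be found in the camera images.
- scoop: slotted steel scoop, 160 g, on the bench near a solid-floored twin. Origin: centre of the basket's underside, +x out of its open front, z up. Basket 80 mm long (x -40 to 40), 96 mm wide (90 inside), walls 22 mm high, sides ending at x = 28. Floor: five round 4 mm wires along x, 14 mm gaps, free tips at x = 40. Neck at the back carries the grip. Caps lie steadily on the wires, chips fall between.
- scoop_grip (a point): centre of the scoop's upright orange grip, 36 mm behind and 93 mm above the scoop's origin. The grip is 16 mm thick along the scoop's x, 36 mm wide along y and 50 mm high: pinch it from above across its 16 mm thickness. Axes as the scoop's.
- bin: fixed yellow open bin. Origin: centre of its underside; +x along its length, away from the robot. Inside 250 x 120 mm, walls and floor 5 mm, rim 55 mm above the bench. Caps lie at x 30 to 75 mm, y within 26 mm; chips at x -10 to 115, so the scoop fits down in the empty near end, front to +x. Pushed along the floor, its wires slide under the caps once these rest on the far end wall.
- pad: fixed flat green pad on the bench, 160 x 160 mm, 4 mm thick. Origin: centre of its underside (the top is 4 mm higher).
- cap1: black plastic domed cap, a good part: round, 34 mm diameter, 17 mm high, dome-shaped the same on both sides (flat spot 10 mm wide below), 25 g, lying in the far half of the bin. Origin: centre of its underside, z up the cap.
- cap2: black plastic domed cap, a good part: round, 34 mm diameter, 17 mm high, dome-shaped the same on both sides (flat spot 10 mm wide below), 25 g, lying in the far half of the bin. Origin: centre of its underside, z up the cap.
- chip1: copper-coloured undersized chip: a flat disc 10 mm in diameter and 6 mm high, 10 g, lying in the bin. Origin: centre of its underside.
- chip2: copper-coloured undersized chip: a flat disc 10 mm in diameter and 6 mm high, 10 g, lying in the bin. Origin: centre of its underside.
- chip3: copper-coloured undersized chip: a flat disc 10 mm in diameter and 6 mm high, 10 g, lying in the bin. Origin: centre of its underside.
There are look-alikes about, which are no part of the job. Of the things that look like the pad, the smaller one is meant.

How it is judged:
By the outcome, as a careful person would: the job done as asked, in the order asked, and still so for the second after the job is handed in, with the robot touching nothing.
It also fails if it takes over 58 s, if anything falls off the work surface, if the arm or the gripper's body presses on something with over 40 N, if the wrist force passes 120 N, or if a joint passes its speed limit or range.

## Working session

There is one attempt and no reset: what is moved stays moved. The work goes in short steps, Python scripts to look and compute and a tool call to move; the robot and the scene stay as the last step left them, time stands still between calls to the robot, and variables do not carry over. Pictures are saved under pics/ and viewed, at most 10 in all, crops included, and the job is handed in when it is done.

Besides the shell and the picture viewer there is one more tool, called after "Emit:" as a command line: name --argument value ..., lists and objects as JSON in quotes. arm_command: Moves the arm, as the interface text tells. Its arguments: {"type":"object","properties":{"targets":{"type":"array"}},"required":["targets"]}

```bash
mkdir -p pics; ls; cat > h.py <<'E'
import numpy as np, cv2
from bench import robot
def snap(n,png=None):
    s=robot.snapshot(n)
    np.savez(f'{n}.npz',**{k:np.asarray(v) for k,v in s.items()})
    if png: cv2.imwrite('pics/'+png,s['color'][...,::-1])
    return s
def pts(s):
    h,w=s['range_z'].shape;v,u=np.mgrid[:h,:w];z=s['range_z']
    P=np.stack([(u-s['cx'])/s['fx']*z,(v-s['cy'])/s['fy']*z,z,np.ones_like(z)],-1)
    return (P@np.asarray(s['T']).T)[...,:3]
E
python3 - <<'E'
from h import *
for n in('top','scene'):
    s=snap(n,n+'0.png');print(n,s['fx'],s['T'])
o=robot.get_obs();print(o)
E
```

```text
pics
top 445.6551546511199 [[-0.01382813 -0.99033459  0.13800788  0.31910534]
 [-0.99987306  0.01478781  0.00593087  0.02769962]
 [-0.00791438 -0.13790834 -0.99041337  1.06920454]
 [ 0.          0.          0.          1.        ]]
scene 516.6345402765976 [[-0.03999266  0.66927506 -0.74193765  1.24021948]
 [ 0.99918205  0.02233964 -0.03370713  0.06793441]
 [-0.00598472 -0.74267882 -0.66962105  0.78339692]
 [ 0.          0.          0.          1.        ]]
{'time': 0.1, 'joint_positions': array([ 1.13688547e+00,  8.78754737e-02,  1.37205184e+00, -2.39032897e-05,
        1.68357511e+00, -1.03078014e-01]), 'qvel': array([-0.00049558, -0.00255006, -0.0023574 , -0.00073118,  0.00151346,
        0.00182709]), 'joint_torque': array([ 1.81111111e-03, -3.41252339e+01, -3.03301585e+01,  7.18577136e-02,
        3.04229278e-02, -8.74097645e-05]), 'tool_pos': array([0.17845934, 0.51974608, 0.20445029]), 'ee_rot': array([-3.13969058e+00, -1.72876094e-04,  2.81075698e+00]), 'wrist_force': array([0.21650014, 0.815797  , 0.49145557]), 'wrist_torque': array([ 0.00033546, -0.02684212, -0.00542287]), 'finger_force': 0.0, 'width': 0.09355356350272385}
```

View pics/top0.png

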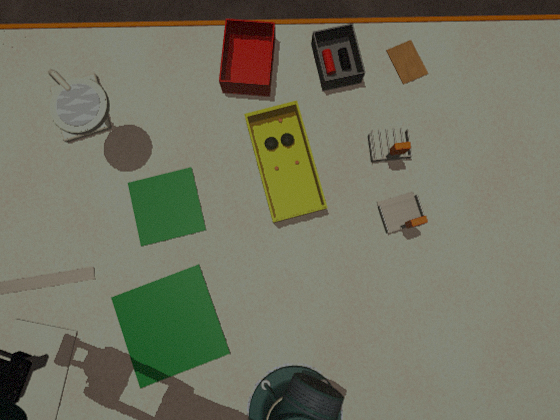

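View pics/scene0.png

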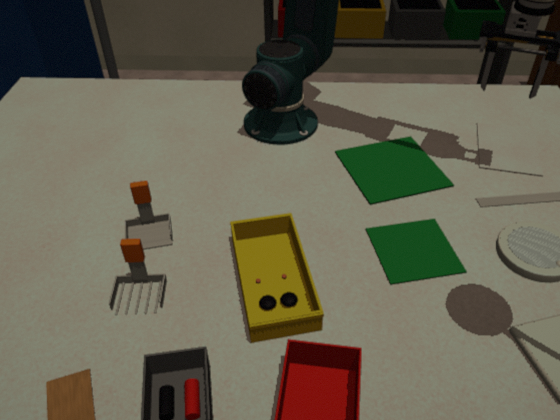

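The top view shows the slotted scoop at (390,146) with its grip at (401,147), the yellow bin at (287,162), the smaller green pad at (167,206), the caps at (271,143) and (288,140), and chips at (277,168), (297,163) and (280,121). In the scene view the scoop's wires point away from the robot (130,290) and its grip is at (132,250).

```bash
cat > m.py <<'E'
from h import *
def L(n): return dict(np.load(n+'.npz'))
def rect(P,c):  # min area rect in world xy
    r=cv2.minAreaRect((P[:,:2]*1000).astype(np.float32)); print(c,'c',np.round(r[0],1),'size',np.round(r[1],1),'ang',round(r[2],1),'zmed',round(np.median(P[:,2])*1000,1)); return r
def ray(s,u,v,z):
    T=s['T'];d=T[:3,:3]@np.array([(u-s['cx'])/s['fx'],(v-s['cy'])/s['fy'],1]);return T[:3,3]+d*(z-T[2,3])/d[2]
def comps(m,amin):
    n,l,st,ce=cv2.connectedComponentsWithStats(m.astype(np.uint8));
    return [(l==i,ce[i],st[i]) for i in range(1,n) if st[i,4]>=amin]
E
python3 - <<'E'
from m import *
for n in('top','scene'):
    s=L(n);W=pts(s);hsv=cv2.cvtColor(s['color'],cv2.COLOR_RGB2HSV);H,S,V=hsv[...,0],hsv[...,1],hsv[...,2];ok=s['range_z']>0
    print(n)
    for m,ce,st in comps((H>50)&(H<75)&(S>150)&ok,1500): rect(W[m&ok],'green')
    for m,ce,st in comps((H>22)&(H<35)&(S>150)&ok,1500):
        rect(W[m&ok],'bin')
        b=W[m]; rect(b[b[:,2]>0.045],'rim')
    om=(H<15)&(S>150)&(W[...,1]<-.08)&(W[...,2]>.04)
    for m,ce,st in comps(om,30):
        P=W[m];rect(P,'grip');print(ce,st,P[:,2].min(),P[:,2].max()); rect(P[P[:,2]>P[:,2].max()-.006],'griptop')
    x=W[...,0];y=W[...,1];z=W[...,2]
    g=(x>.3)&(x<.75)&(y<.1)&(y>-.1)&(V<60)
    for m,ce,st in comps(g,60): 
        if z[m].mean()<.04: print('cap',ce,st[4],np.round(ray(s,*ce,.0135),4),z[m].mean())
    c=(x>.3)&(x<.75)&(y<.1)&(y>-.1)&(H<18)&(S>120)&(V>70)&(z<.03)
    for m,ce,st in comps(c,4): print('chip',ce,st[4],np.round(ray(s,*ce,.010),4))
    b=(y<-.1)&(y>-.4)&(x>.2)&(x<.7)&(z>.012)&(z<.035)
    for m,ce,st in comps(b,20): rect(W[m],'basket')
E
```

```text
top
green c [191.4 306.7] size [216.8 176.4] ang 20.1 zmed 4.9
bin c [576.6  12.7] size [269.1 128.8] ang 14.1 zmed 5.3
rim c [576.6  12.7] size [269.1 128.8] ang 14.1 zmed 54.4
grip c [ 584.  -243.8] size [35.7 15.2] ang 77.9 zmed 105.6
[398.07207207 149.52252252] [390 143  21  12 111] 0.07453579508575414 0.12091654825988818
griptop c [ 585.1 -244.1] size [35.7 12.9] ang 77.9 zmed 117.6
grip c [ 421.8 -270.6] size [14.8 34.1] ang 17.3 zmed 116.8
[416.0125 221.6625] [405 216  22  11  80] 0.07257211029546784 0.12089431743732648
griptop c [ 421.9 -271. ] size [14.8 33.3] ang 17.5 zmed 117.4
cap [286.82442748 139.32061069] 131 [0.6382 0.0059 0.0135] 0.027238647883392822
cap [270.82170543 142.96124031] 129 [0.6296 0.0451 0.0135] 0.019475628029687775
chip [279.84615385 119.46153846] 13 [0.6901 0.0221 0.01  ]
chip [296.28571429 162.        ] 7 [ 0.5819 -0.0163  0.01  ]
chip [276. 168.] 9 [0.5677 0.0333 0.01  ]
basket c [ 640.5 -287.8] size [27.9  3.6] ang 6.9 zmed 20.4
basket c [ 616.4 -243.9] size [65.4 98.1] ang 4.3 zmed 20.6
basket c [ 470.2 -306.9] size [51.1  4.9] ang 14.6 zmed 20.6
b
[... 548 characters left out ...]
8] ang 4.4 zmed 101.6
[132.05446623 250.06100218] [120 239  24  24 459] 0.06790962294659963 0.11866116513396441
griptop c [ 590.8 -244.4] size [20.7 34.1] ang 2.8 zmed 116.0
cap [302.585 266.64 ] 400 [0.5484 0.0703 0.0135] 0.025125436419097015
cap [288.37  299.315] 200 [0.6311 0.0449 0.0135] 0.016808440716221732
cap [267.0959596  302.36363636] 198 [0.6397 0.0055 0.0135] 0.017296089084616446
cap [282.20560748 325.43457944] 214 [0.6903 0.036  0.0135] 0.03401694763118362
chip [283.5        275.71428571] 14 [0.5704 0.0332 0.01  ]
chip [257.6 280.4] 15 [ 0.5841 -0.0168  0.01  ]
basket c [ 450.3 -263.5] size [69.9 95.7] ang 15.3 zmed 19.4
basket c [ 618.6 -242.4] size [71.6 97.8] ang 5.2 zmed 19.3
```

```bash
cat >> m.py <<'E'
from scipy.spatial.transform import Rotation as Ro
def rel(p,yaw,tilt=0):
    """row from the present pose to TCP p (mm), tool y along world azimuth yaw-90 (deg), scoop front raised by tilt"""
    o=robot.get_obs();R=Ro.from_euler('xyz',o['ee_rot']);G=Ro.from_euler('xyz',[180,0,yaw],degrees=True)*Ro.from_euler('x',-tilt,degrees=True)
    print('now',np.round(o['tool_pos']*1000,1),np.round(np.degrees(o['ee_rot']),1),'t',o['time'],'w',o['width'],'ff',o['finger_force'],'F',np.round(o['wrist_force'],1))
    print('turn',np.round((R.inv()*G).as_rotvec(degrees=True),1),'shift',np.round(R.inv().apply(np.array(p)-o['tool_pos']*1000),1))
E
python3 - <<'E'
from m import *
rel([587.5,-244,170],94.7)
s=L('top');hsv=cv2.cvtColor(s['color'],cv2.COLOR_RGB2HSV);print(hsv[206,167]);W=pts(s);print(s['range_z'][206,167])
for m,ce,st in comps((hsv[...,0]>50)&(hsv[...,0]<75)&(hsv[...,1]>120),1500):
    c=cv2.findContours(m.astype(np.uint8),0,1)[0][0];q=np.array([ray(s,*p[0],.004) for p in c]);rect(q,'green');
E
```

```text
now [178.5 519.7 204.5] [-179.9   -0.   161. ] t 0.1 w 0.09355356350272385 ff 0.0 F [0.2 0.8 0.5]
turn [-0.1  0.1 66.3] shift [-635.  -589.4   35.5]
[ 64 138 102]
1.0792056
green c [479.4 300.7] size [157.9 157.8] ang 13.3 zmed 4.0
green c [198.6 286.7] size [216.9 217.9] ang 19.9 zmed 4.0
```

Emit:
arm_command --targets '[0,0,66.3,-635,-589.4,35,-1,0,0,66.3,-635,-589.4,35,-1,0,0,66.3,-635,-589.4,35,-1,0,0,66.3,-635,-589.4,35,-1,0,0,66.3,-635,-589.4,35,-1,0,0,66.3,-635,-589.4,35,-1,0,0,66.3,-635,-589.4,35,-1,0,0,66.3,-635,-589.4,35,-1,0,0,66.3,-635,-589.4,35,-1,0,0,66.3,-635,-589.4,35,-1,0,0,66.3,-635,-589.4,35,-1,0,0,66.3,-635,-589.4,35,-1,0,0,66.3,-635,-589.4,35,-1,0,0,66.3,-635,-589.4,35,-1,0,0,66.3,-635,-589.4,35,-1,0,0,66.3,-635,-589.4,35,-1,0,0,66.3,-635,-589.4,35,-1,0,0,66.3,-635,-589.4,35,-1,0,0,66.3,-635,-589.4,35,-1,0,0,66.3,-635,-589.4,35,-1]'

```text
time: 2.1
tool_pos: [0.5873, -0.243, 0.1696]
ee_rot: [-3.14, -0.002, 1.653]
wrist_force: [-0.2, 0.4, -0.7]
width: 0.0939
finger_force: 0.0
```

```bash
python3 - <<'E'
from m import *
o=robot.get_obs();print(o['tool_pos'])
s=snap('wrist','wrist1.png');print({k:s[k] for k in('fx','cx','cy','T_tool_cam')})
s=s if 0 else s
R=Ro.from_euler('xyz',o['ee_rot']);C=np.asarray(s['T_tool_cam'])
hsv=cv2.cvtColor(s['color'],cv2.COLOR_RGB2HSV);m=(hsv[...,0]<15)&(hsv[...,1]>150)
for m,ce,st in comps(m,300): print(ce,st,np.median(s['range_z'][m]))
E
```

```text
[ 0.58730376 -0.2430456   0.16955108]
{'fx': 325.19226210127806, 'cx': 275.27598906840205, 'cy': 207.49997013093858, 'T_tool_cam': array([[-9.26025986e-04, -9.65946061e-01, -2.58741859e-01,
         7.50824510e-02],
       [ 9.99999569e-01, -9.09805874e-04, -1.82429653e-04,
         1.56699782e-03],
       [-5.91876583e-05, -2.58741917e-01,  9.65946488e-01,
        -1.78879563e-01],
       [ 0.00000000e+00,  0.00000000e+00,  0.00000000e+00,
         1.00000000e+00]])}
[533.98809524   7.05102041] [500   0  60  27 588] 0.26297668
[495.70520966  96.97458704] [475  87  44  21 787] 0.29983348
[277.99764706 220.74470588] [268 191  21  58 850] 0.24480367
[ 98.84053156 228.14534884] [  72  206   46   52 1204] 0.2639565
```

View pics/wrist1.png

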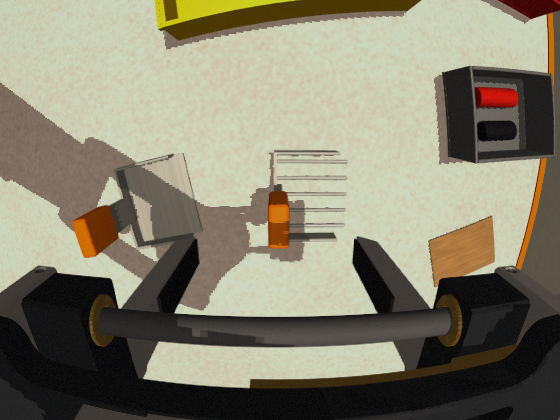

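The grip at (278,220) lies between the fingers, with the scoop's wires pointing right (345,193). I'll measure the grip with the fisheye model.

```bash
cat >> m.py <<'E'
def wpts(s,o):
    h,w=s['range_z'].shape;v,u=np.mgrid[:h,:w];a=u-s['cx'];b=v-s['cy'];r=np.hypot(a,b)+1e-9;th=r/s['fx'];z=s['range_z'];t=np.tan(th)
    P=np.stack([t*a/r*z,t*b/r*z,z],-1);T=np.asarray(s['T_tool_cam'])
    P=P@T[:3,:3].T+T[:3,3]
    return P@Ro.from_euler('xyz',o['ee_rot']).as_matrix().T+o['tool_pos']
E
python3 - <<'E'
from m import *
o=robot.get_obs();s=L('wrist');W=wpts(s,o)
hsv=cv2.cvtColor(s['color'],cv2.COLOR_RGB2HSV);m=(hsv[...,0]<15)&(hsv[...,1]>150)
m=[c[0] for c in comps(m,300) if abs(c[1][0]-278)<5][0]
P=W[m];print(P[:,2].min(),P[:,2].max());rect(P[P[:,2]>.112],'griptop')
z=W[...,2];b=(z>.012)&(z<.03)&(abs(W[...,0]-.62)<.07)&(abs(W[...,1]+.24)<.08)
for q,ce,st in comps(b,60): rect(W[q],'basket')
rel([587.5,-244,74],94.5)
E
```

```text
0.07070225796686123 0.349105075732904
griptop c [ 588.4 -214.7] size [15.2 94.6] ang 5.1 zmed 117.8
basket c [ 618.  -210.8] size [66.7 33.8] ang 5.7 zmed 22.0
basket c [ 633.2 -287.1] size [51.8  3.7] ang 4.0 zmed 20.7
now [ 587.4 -242.5  170.1] [-1.80e+02 -1.00e-01  9.48e+01] t 2.15 w 0.09413079682374896 ff 0.0 F [-0.9  0.   0.4]
turn [-0.  -0.1  0.3] shift [-1.6  0.1 96.1]
```

Emit:
arm_command --targets '[0,0,-0.2,-1.5,0.8,40,-1,0,0,-0.2,-1.5,0.8,75,-1,0,0,-0.2,-1.5,0.8,96,-1,0,0,-0.2,-1.5,0.8,96,-1,0,0,-0.2,-1.5,0.8,96,1,0,0,-0.2,-1.5,0.8,96,1,0,0,-0.2,-1.5,0.8,96,1,0,0,-0.2,-1.5,0.8,96,1,0,0,-0.2,-1.5,0.8,96,1,0,0,-0.2,-1.5,0.8,96,1,0,0,-0.2,-1.5,0.8,96,1]'

```text
time: 3.25
tool_pos: [0.5887, -0.245, 0.0745]
ee_rot: [3.142, -0.0, 1.657]
wrist_force: [0.0, -0.5, -0.5]
width: 0.0414
finger_force: 0.0
```

Emit:
arm_command --targets '[0,0,0,0,0,0,1,0,0,0,0,0,0,1,0,0,0,0,0,0,1,0,0,0,0,0,0,1,0,0,0,0,0,0,1,0,0,0,0,0,0,1,0,0,0,0,0,0,1]'

```text
time: 3.95
tool_pos: [0.5887, -0.2449, 0.0743]
ee_rot: [-3.142, -0.0, 1.657]
wrist_force: [0.4, 0.1, -0.8]
width: 0.0159
finger_force: 30.0
```

```bash
cat >> m.py <<'E'
B=np.array([576.7,12.5]);A=14.0
def inbin(x,c,z,tilt=0,oy=0):  # scoop origin pose in bin frame -> row
    a=np.radians(A);R=np.array([[np.cos(a),-np.sin(a)],[np.sin(a),np.cos(a)]])
    g=B+R@np.array([x-36,c]);rel([*g,z+74.4],A+90,tilt)
def binxy(p):
    a=np.radians(A);R=np.array([[np.cos(a),-np.sin(a)],[np.sin(a),np.cos(a)]]);return (np.asarray(p)[...,:2]-B)@R
E
python3 -c "
from m import *
inbin(-65,-4,90)"
```

```text
now [ 588.7 -244.9   74.3] [-180.    -0.    94.9] t 3.95 w 0.01587059499933072 ff 29.999060332775116 F [ 0.4  0.1 -0.8]
turn [-0.  -0.  -9.1] shift [237.6 -88.9 -90. ]
```

Emit:
arm_command --targets '[0,0,0,0,0,-30,1,0,0,0,0,0,-60,1,0,0,-1,20,-10,-90,1,0,0,-3,60,-25,-90,1,0,0,-5,100,-40,-90,1,0,0,-7,140,-55,-90,1,0,0,-9.1,180,-70,-90,1,0,0,-9.1,215,-82,-90,1,0,0,-9.1,237.6,-88.9,-90,1,0,0,-9.1,237.6,-88.9,-90,1,0,0,-9.1,237.6,-88.9,-90,1,0,0,-9.1,237.6,-88.9,-90,1]'

```text
time: 5.15
tool_pos: [0.48, -0.0167, 0.1644]
ee_rot: [-3.141, 0.0, 1.815]
wrist_force: [-0.9, -0.2, -1.4]
width: 0.0159
finger_force: 30.0
```

```bash
python3 - <<'E'
from m import *
inbin(-65,-4,90)
o=robot.get_obs();s=snap('wrist','wrist2.png');W=wpts(s,o);t=snap('top')
hsv=cv2.cvtColor(s['color'],cv2.COLOR_RGB2HSV);H,S,V=[hsv[...,i] for i in range(3)];z=W[...,2];Q=binxy(W)
inb=(abs(Q[...,0])<124)&(abs(Q[...,1])<60)
for q,ce,st in comps(inb&(V<60)&(z<.04),40): print('dark',ce,st[4],np.round(Q[q].mean(0)),np.round(z[q].max(),4)) if 0 else None
Q=binxy(W*1000);inb=(abs(Q[...,0])<124)&(abs(Q[...,1])<60)
for q,ce,st in comps(inb&(V<60)&(z<.04),40): print('dark',ce,st[4],np.round(Q[q].min(0),1),np.round(Q[q].max(0),1),np.round(z[q].max(),4))
for q,ce,st in comps(inb&(H<18)&(S>120)&(V>60)&(z<.03),6): print('chip',ce,st[4],np.round(Q[q].mean(0),1),np.round(z[q].max(),4))
y=(H>22)&(H<35)&(S>120)&(z>.045)&(z<.06)
for q,ce,st in comps(y,200): print(st);rect(W[q],'rim')
b=(z>.07)&(z<.16)&(Q[...,0]<0)
P=Q[(z>.105)&(z<.116)&(Q[...,0]>-120)&(Q[...,0]<-20)];print('scoop rim',len(P),np.percentile(P,[1,99],axis=0))
E
```

```text
now [480.  -16.7 164.4] [-180.    0.  104.] t 5.15 w 0.015907694449803274 ff 29.999173879623413 F [-0.9 -0.2 -1.4]
turn [-0.  0. -0.] shift [ 1.  -0.1 -0. ]
dark [420.8109029  173.66950596] 587 [44.2  3.5] [74.3 36.2] 0.0233
dark [416.62589928 209.40107914] 556 [ 42.7 -36.8] [73.4 -5.1] 0.0235
chip [367.14814815 168.35185185] 54 [-2.1 23.4] 0.0122
chip [454.45283019 205.43396226] 53 [112.3 -17.2] 0.0125
chip [366.09375 214.59375] 32 [  0.1 -27.6] 0.0123
[ 239  128  260  136 3513]
rim c [578.9  13.1] size [269.1 130.8] ang 13.9 zmed 54.5
scoop rim 899 [[-103.24344287  -53.17072828]
 [ -36.63197955   42.93075193]]
```

View pics/wrist2.png

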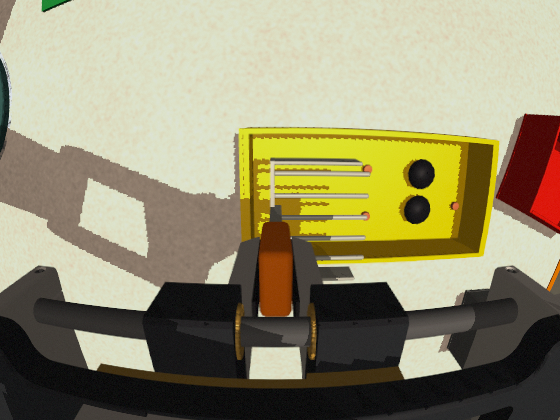

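The wrist view shows the scoop level above the near end, caps at (421,174) and (417,209), chips at (367,168), (366,215) and (454,205). I'll lower it so the near chips fall between wires.

Emit:
arm_command --targets '[0,0,0,3,0,20,1,0,0,0,3,0,45,1,0,0,0,3,0,65,1,0,0,0,3,0,76,1,0,0,0,3,0,82,1,0,0,0,3,0,84.7,1,0,0,0,3,0,84.7,1,0,0,0,3,0,84.7,1]'

```text
time: 6.05
tool_pos: [0.4797, -0.0131, 0.0808]
ee_rot: [3.14, 0.001, 1.816]
wrist_force: [-0.2, -0.3, -1.8]
width: 0.0159
finger_force: 30.0
```

Emit:
arm_command --targets '[0,0,0,0,0,0,1,0,0,0,0,0,0,1]'

```text
time: 6.25
tool_pos: [0.4793, -0.013, 0.0804]
ee_rot: [3.14, 0.0, 1.816]
wrist_force: [0.2, -0.0, -1.1]
width: 0.0157
finger_force: 30.0
```

Emit:
arm_command --targets '[0,0,0,0,0,0.5,1,0,0,0,0,0,1,1,0,0,0,0,0,1,1,0,0,0,0,0,1,1]'

```text
time: 6.65
tool_pos: [0.4791, -0.013, 0.0793]
ee_rot: [3.141, 0.0, 1.816]
wrist_force: [-0.1, -0.4, 1.8]
width: 0.0159
finger_force: 30.0
```

Emit:
arm_command --targets '[0,0,0,0,7,0,1,0,0,0,0,14,0,1,0,0,0,0,21,0,1,0,0,0,0,28,0,1,0,0,0,0,35,0,1,0,0,0,0,42,0,1,0,0,0,0,48,0,1,0,0,0,2,50,0,1,0,0,0,4,52,0,1,0,0,0,6,54,0,1,0,0,0,8,56,0,1,0,0,0,8,56,0,1,0,0,0,8,56,0,1]'

```text
time: 7.95
tool_pos: [0.5323, 0.0084, 0.0793]
ee_rot: [3.139, 0.001, 1.816]
wrist_force: [1.2, -2.2, 5.1]
width: 0.016
finger_force: 30.0
```

```bash
cat > look.py <<'E'
from m import *
import sys
o=robot.get_obs();s=snap('wrist',sys.argv[1] if len(sys.argv)>1 else None);W=wpts(s,o)
hsv=cv2.cvtColor(s['color'],cv2.COLOR_RGB2HSV);H,S,V=[hsv[...,i] for i in range(3)];z=W[...,2]
Q=binxy(W*1000);inb=(Q[...,0]>-124)&(Q[...,0]<128)&(abs(Q[...,1])<60)
for q,ce,st in comps(inb&(V<60)&(z<.05)&(S<120),100): print('dark',np.round(ce),st[4],np.round(Q[q].min(0),1),np.round(Q[q].max(0),1),np.round(z[q].max(),4))
for q,ce,st in comps(inb&(H<18)&(S>120)&(V>60)&(z<.03),6): print('chip',np.round(ce),st[4],np.round(Q[q].mean(0),1),np.round(z[q].max(),4))
a=binxy(o['tool_pos']*1000);print('t',o['time'],'scoop x,c',a+[36,0],'z',o['tool_pos'][2],'F',np.round(o['wrist_force'],1))
E
python3 look.py wrist3.png
```

```text
dark [401. 203.] 1047 [44.5  3.4] [74.3 35.9] 0.0233
dark [395. 249.] 936 [ 43.3 -34.7] [74.1 -4.6] 0.0232
chip [332. 187.] 113 [ 2.  31.5] 0.0129
chip [446. 241.] 91 [112.2 -17. ] 0.0124
chip [328. 250.] 105 [  1.5 -21.9] 0.0124
t 7.95 scoop x,c [-8.11047916  6.76606604] z 0.07926071699344173 F [ 1.2 -2.2  5.1]
```

View pics/wrist3.png

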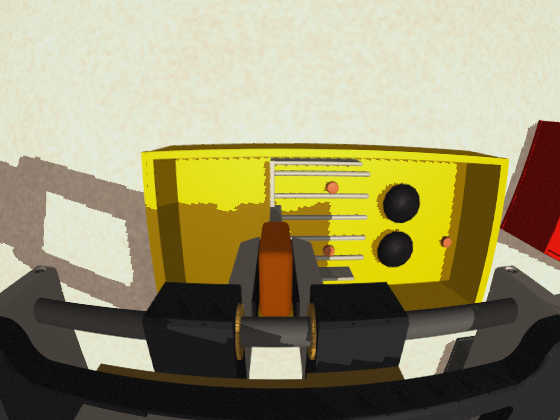

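Both near chips now lie between wires (332,187) and (328,250), and each cap lines up with a groove. Pushing on.

Emit:
arm_command --targets '[0,0,0,0,5,-0.3,1,0,0,0,0,10,-0.3,1,0,0,0,0,15,-0.3,1,0,0,0,0,20,-0.3,1,0,0,0,0,25,-0.3,1,0,0,0,0,30,-0.3,1,0,0,0,0,35,-0.3,1,0,0,0,0,40,-0.3,1,0,0,0,0,45,-0.3,1,0,0,0,0,50,-0.3,1,0,0,0,0,54,-0.3,1,0,0,0,0,58,-0.3,1,0,0,0,0,62,-0.3,1,0,0,0,0,66,-0.3,1,0,0,0,0,66,-0.3,1]'

```text
time: 9.5
tool_pos: [0.5939, 0.0253, 0.0794]
ee_rot: [-3.138, -0.002, 1.816]
wrist_force: [-5.9, -0.2, 7.6]
width: 0.0158
finger_force: 30.0
```

```bash
python3 look.py wrist4.png
```

```text
dark [374. 206.] 1004 [84.7  3.8] [114.   35.2] 0.0264
dark [371. 252.] 939 [ 85.6 -35.6] [115.4  -4.3] 0.0254
chip [280. 187.] 116 [25.1 33.1] 0.0121
chip [392. 245.] 99 [121.2 -16.3] 0.0139
t 9.5 scoop x,c [55.78628046  8.27911372] z 0.07942530474920073 F [-5.9 -0.2  7.6]
```

View pics/wrist4.png

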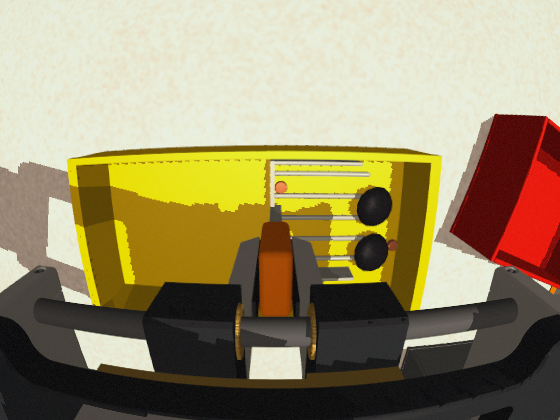

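Caps at (374,206) and (371,252) are starting to ride up, and the far chip (392,245) has reached the wall. I'll continue slowly.

Emit:
arm_command --targets '[0,0,0,0,3,0,1,0,0,0,0,6,0,1,0,0,0,0,9,0,1,0,0,0,0,12,0,1,0,0,0,0,15,0,1,0,0,0,0,18,0,1,0,0,0,0,18,0,1]'

```text
time: 10.25
tool_pos: [0.611, 0.0297, 0.0795]
ee_rot: [-3.138, -0.002, 1.816]
wrist_force: [-5.2, 0.5, 8.9]
width: 0.016
finger_force: 30.0
```

```bash
python3 look.py wrist5.png
```

```text
dark [366. 207.] 1021 [94.7  5.1] [123.7  34.9] 0.0279
dark [355. 254.] 1137 [ 88.  -36.9] [120.   -4.9] 0.0283
chip [280. 187.] 119 [42.6 33.3] 0.0119
chip [374. 240.] 86 [121.5 -10.9] 0.0158
t 10.25 scoop x,c [73.39621997  8.35622417] z 0.07948129029094794 F [-5.2  0.5  8.9]
```

View pics/wrist5.png

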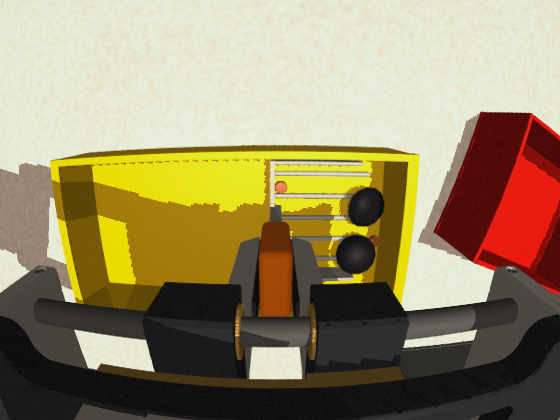

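Cap at (355,254) is on the wires; the one at (366,207) is at the wall, still on the tips; the chip (374,240) is squeezed before a tip. I'll push a bit more.

Emit:
arm_command --targets '[0,0,0,0,2,0,1,0,0,0,0,4,0,1,0,0,0,0,6,0,1,0,0,0,0,8,0,1,0,0,0,0,8,0,1]'

```text
time: 10.8
tool_pos: [0.6178, 0.0314, 0.0796]
ee_rot: [-3.136, -0.003, 1.816]
wrist_force: [-7.9, 0.3, 9.8]
width: 0.016
finger_force: 30.0
```

```bash
python3 look.py wrist6.png
```

```text
dark [357. 205.] 1142 [93.8  5.6] [125.8  36. ] 0.0265
dark [352. 254.] 1176 [ 92.9 -37.3] [123.2  -3.7] 0.0297
chip [280. 187.] 118 [49.6 33.4] 0.0122
chip [368. 238.] 69 [122.1  -8.1] 0.0159
t 10.8 scoop x,c [80.49803127  8.42024874] z 0.0796074442050774 F [-7.9  0.3  9.8]
```

Emit:
arm_command --targets '[0,0,0,0,1.5,0,1,0,0,0,0,3,0,1,0,0,0,0,3,0,1,0,0,0,0,3,0,1]'

```text
time: 11.25
tool_pos: [0.6192, 0.0318, 0.0798]
ee_rot: [-3.132, -0.003, 1.816]
wrist_force: [-11.2, -1.6, 12.9]
width: 0.016
finger_force: 30.0
```

```bash
python3 look.py wrist7.png
```

```text
dark [356. 205.] 1140 [94.1  5.9] [124.7  36. ] 0.0267
dark [351. 254.] 1160 [ 93.7 -37. ] [123.2  -3.8] 0.0297
chip [280. 187.] 117 [50.6 33.4] 0.0123
chip [367. 238.] 69 [122.4  -8. ] 0.0169
t 11.25 scoop x,c [81.89560389  8.44000539] z 0.07983859345793205 F [-11.2  -1.6  12.9]
```

Emit:
arm_command --targets '[-3,0,0,0,-3.9,-1,1,-6,0,0,0,-7.8,-1.5,1,-9,0,0,0,-11.7,-1.8,1,-12,0,0,0,-15.6,-2,1,-15,0,0,0,-19.4,-2,1,-18,0,0,0,-23.2,-2,1,-18,0,0,0,-23.2,-2,1,-18,0,0,0,-23.2,-2,1]'

```text
time: 12.1
tool_pos: [0.5998, 0.0264, 0.0795]
ee_rot: [2.831, -0.002, 1.816]
wrist_force: [0.4, 0.2, -1.3]
width: 0.016
finger_force: 30.0
```

```bash
python3 look.py wrist8.png
```

```text
dark [353. 205.] 1187 [88.5  5.8] [117.   35.5] 0.0499
dark [352. 252.] 1115 [ 90.4 -37.6] [121.4  -3.1] 0.0499
chip [280. 184.] 112 [53.2 34. ] 0.012
chip [353. 225.] 10 [120.5  -5.8] 0.015
t 12.1 scoop x,c [61.7626557   7.88028609] z 0.07945645218769529 F [ 0.4  0.2 -1.3]
```

View pics/wrist8.png

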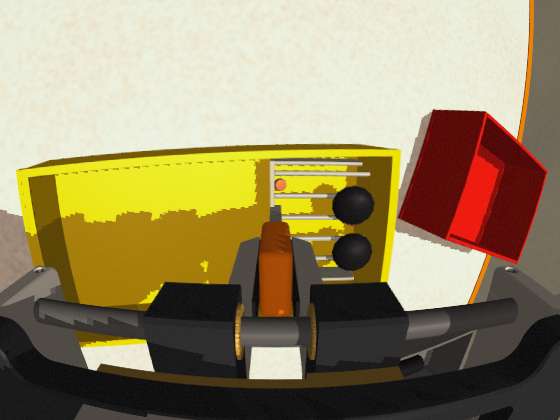

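Emit:
arm_command --targets '[0,0,0,0,0,-3.1,1,0,0,0,0,0,-6.3,1,0,0,0,0,0,-12.6,1,0,0,0,0,0.5,-20.9,1,0,0,0,0,1.7,-31,1,0,0,0,0,2.9,-41.1,1,0,0,0,0,5.9,-50.6,1,0,0,0,0,9,-60.2,1,0,0,0,0,11,-66,1,0,0,0,0,12.1,-69.7,1,0,0,0,0,12.1,-69.7,1,-3,0,0,0,12.1,-69.7,1,-6,0,0,0,12.1,-69.7,1,-9,0,0,0,12.1,-69.7,1,-12,0,0,0,12.1,-69.7,1,-12,0,0,0,12.1,-69.7,1,-12,0,0,0,12.1,-69.7,1]'

```text
time: 13.85
tool_pos: [0.5908, 0.0233, 0.1505]
ee_rot: [2.62, -0.0, 1.816]
wrist_force: [0.3, 0.5, -1.6]
width: 0.0158
finger_force: 30.0
```

```bash
cat > look2.py <<'E'
from m import *
import sys
o=robot.get_obs();s=snap('wrist',sys.argv[1]);C=np.asarray(s['T_tool_cam'])
oo=dict(o,ee_rot=np.zeros(3),tool_pos=np.zeros(3));P=wpts(s,oo)*1000
Q=np.stack([P[...,1]-36,-P[...,0],74.4-P[...,2]],-1) # scoop frame: x fwd, y=left... tool x sign kept below
Q[...,1]=P[...,0]
hsv=cv2.cvtColor(s['color'],cv2.COLOR_RGB2HSV);V=hsv[...,2];S=hsv[...,1];H=hsv[...,0]
b=(Q[...,0]>-42)&(Q[...,0]<60)&(abs(Q[...,1])<50)&(Q[...,2]>-3)&(Q[...,2]<40)
b&=~((Q[...,0]<0)&(Q[...,1]<0)&(Q[...,2]>23))
for q,ce,st in comps(b&(V<60)&(Q[...,2]>4),60): print('cap(scoop fr)',np.round(ce),st[4],np.round(Q[q].min(0),1),np.round(Q[q].max(0),1))
for q,ce,st in comps(b&(H<18)&(S>120)&(V>60),4): print('chip(scoop fr)',np.round(ce),np.round(Q[q].mean(0),1))
print('t',o['time'],np.round(o['tool_pos'],4),np.round(np.degrees(o['ee_rot']),1),'F',np.round(o['wrist_force'],1))
E
python3 look2.py wrist9.png
```

```text
cap(scoop fr) [342. 204.] 1204 [ 1.  -1.5  9.8] [33.1 28.3 22.7]
cap(scoop fr) [344. 253.] 1139 [  6.3 -45.8   6.7] [ 35.  -11.8  24.7]
chip(scoop fr) [348. 158.] [23.  47.6  0.3]
chip(scoop fr) [343. 185.] [16.1 28.7 15.8]
t 13.85 [0.5908 0.0233 0.1505] [150.1  -0.  104. ] F [ 0.3  0.5 -1.6]
```

View pics/wrist9.png

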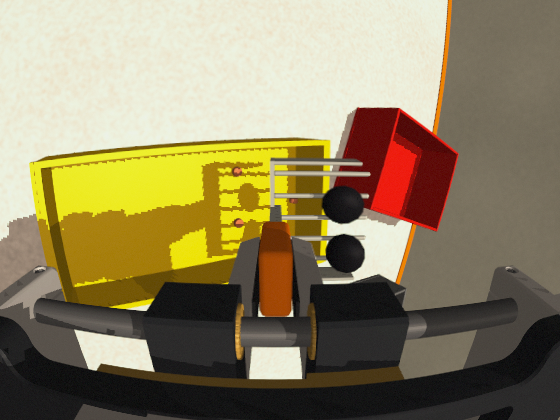

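Both caps sit in the basket, (342,204) and (344,253), and all three chips lie in the bin at (237,171), (238,222) and (293,200). Now to the pad.

```bash
python3 - <<'E'
from m import *
rel([430,288,150],104,30)
E
```

```text
now [591.3  23.3 151.1] [150.  -0. 104.] t 13.9 w 0.01597358479846035 ff 29.999513626098633 F [ 0.8  0.4 -1.4]
turn [-0. -0.  0.] shift [295.9 -80.5 -45.1]
```

Emit:
arm_command --targets '[0,0,0,3,-0.8,-0.5,1,0,0,0,12,-3.2,-1.8,1,0,0,0,27,-7.3,-4,1,0,0,0,47,-12.9,-7.2,1,0,0,0,71,-19.3,-10.8,1,0,0,0,98,-26.6,-14.9,1,0,0,0,124,-33.8,-18.9,1,0,0,0,151,-41,-23,1,0,0,0,178,-48.3,-27,1,0,0,0,204,-55.5,-31,1,0,0,0,228,-62,-34.7,1,0,0,0,252,-68.4,-38.3,1,0,0,0,269,-73.3,-41,1,0,0,0,284,-77.3,-43.2,1,0,0,0,293,-79.7,-44.6,1,0,0,0,296,-80.5,-45,1,0,0,0,296,-80.5,-45,1]'

```text
time: 15.6
tool_pos: [0.4294, 0.2889, 0.1499]
ee_rot: [2.618, -0.0, 1.817]
wrist_force: [0.4, 0.2, -1.9]
width: 0.0161
finger_force: 30.0
```

```bash
python3 look2.py wrist10.png; python3 - <<'E'
from m import *
rel([444.6,292,110],103.5,0)
E
```

```text
cap(scoop fr) [298. 203.] 980 [-33.6   1.5  10.3] [-2.1 27.4 30.5]
cap(scoop fr) [339. 253.] 1108 [  2.  -45.8   7.1] [ 30.6 -11.1  25. ]
t 15.6 [0.4294 0.2889 0.1499] [150.   -0.  104.1] F [ 0.4  0.2 -1.9]
now [429.7 288.4 149.9] [150.   -0.  104.1] t 15.65 w 0.015615812561756124 ff 29.999537765979767 F [-0.3 -1.4 -2.1]
turn [30.  -0.2  0.6] shift [-0.1 -6.7 42.2]
```

Emit:
arm_command --targets '[2,0,0,0,-0.5,3,1,5,0,0,0,-1.1,7,1,8,0,0,0,-1.8,11,1,11,0,0,0,-2.5,15,1,14,0,0,0,-3.1,20,1,17,0,0,0,-3.8,24,1,20,0,0,0,-4.5,28,1,23,0,0.2,0,-5.1,32,1,26,0,0.4,0,-5.8,36,1,28.5,0,0.6,0,-6.4,40,1,30,0,0.6,0,-6.7,42.2,1,30,0,0.6,0,-6.7,42.2,1,30,0,0.6,0,-6.7,42.2,1]'

```text
time: 16.95
tool_pos: [0.4451, 0.2916, 0.1099]
ee_rot: [3.142, -0.003, 1.805]
wrist_force: [0.5, 0.5, -1.6]
width: 0.016
finger_force: 30.0
```

```bash
python3 look2.py wrist11.png; python3 - <<'E'
from m import *
rel([444.6,292,78.9],103.5,0)
o=robot.get_obs();s=L('wrist');W=wpts(s,o);hsv=cv2.cvtColor(s['color'],cv2.COLOR_RGB2HSV)
m=(hsv[...,0]>50)&(hsv[...,0]<75)&(hsv[...,1]>100)&(W[...,2]<.02)&(W[...,0]>.38)
rect(W[m],'pad')
E
```

```text
cap(scoop fr) [301. 202.] 1038 [-31.7   2.2   7.2] [ 1.  28.2 27. ]
cap(scoop fr) [343. 251.] 1128 [  4.  -41.5  10.4] [ 36.7 -10.8  21.3]
t 16.95 [0.4451 0.2916 0.1099] [180.   -0.2 103.4] F [ 0.5  0.5 -1.6]
now [444.8 291.7 110.1] [180.   -0.2 103.5] t 17.0 w 0.015438604245457468 ff 29.99949485063553 F [-0.7  0.2 -2.5]
turn [ 0.  -0.2 -0. ] shift [ 0.2 -0.2 31.2]
pad c [480.8 301.7] size [160.  160.1] ang 13.4 zmed 3.9
```

Emit:
arm_command --targets '[0,0,0,0.5,0.5,8,1,0,0,0,0.5,0.5,16,1,0,0,0,0.5,0.5,23,1,0,0,0,0.5,0.5,27,1,0,0,0,0.5,0.5,29.5,1,0,0,0,0.5,0.5,31,1,0,0,0,0.5,0.5,31.3,1,0,0,0,0.5,0.5,31.3,1,0,0,0,0.5,0.5,31.3,1]'

```text
time: 17.9
tool_pos: [0.4453, 0.2927, 0.079]
ee_rot: [3.141, -0.003, 1.806]
wrist_force: [-0.1, -0.5, -2.5]
width: 0.0159
finger_force: 30.0
```

Emit:
arm_command --targets '[0,0,0,0,0,0.5,1,0,0,0,0,0,0.9,1,0,0,0,0,0,0.9,1,0,0,0,0,0,0.9,1]'

```text
time: 18.3
tool_pos: [0.4453, 0.2927, 0.0784]
ee_rot: [3.141, -0.003, 1.806]
wrist_force: [-1.3, -0.6, 1.5]
width: 0.0161
finger_force: 30.0
```

Emit:
arm_command --targets '[0,0,0,0,0,0,0.5,0,0,0,0,0,0,0.3,0,0,0,0,0,0,0,0,0,0,0,0,0,0,0,0,0,0,0,0,0,0,0,0,0,0,0,0,0,0,0,0,0,0,0,0,0,0,0,0,-10,0,0,0,0,0,0,-30,0,0,0,0,0,0,-60,0,0,0,0,0,0,-100,0,0,0,0,0,0,-130,0,0,0,0,0,0,-130,0]'

```text
time: 19.6
tool_pos: [0.4477, 0.2936, 0.2147]
ee_rot: [3.13, -0.006, 1.806]
wrist_force: [0.1, -0.2, 0.6]
width: 0.0469
finger_force: 0.0
```

```bash
python3 - <<'E'
from m import *
o=robot.get_obs();print(o['time'],o['tool_pos'],o['width'])
s=snap('wrist','final.png');W=wpts(s,o)*1000
hsv=cv2.cvtColor(s['color'],cv2.COLOR_RGB2HSV);H,S,V=[hsv[...,i] for i in range(3)];z=W[...,2]
n=(abs(W[...,0]-480)<80)&(abs(W[...,1]-301)<80)
for q,ce,st in comps(n&(V<60)&(z<40)&(z>8),100): print('cap',ce,W[q].min(0).round(1),W[q].max(0).round(1))
q=n&(z>20)&(z<29)&(V>60); rect(W[q]/1000,'walls')
for q,ce,st in comps(n&(H<15)&(S>150)&(z>110),50): rect(W[q]/1000,'griptop')
t=snap('top');hs=cv2.cvtColor(t['color'],cv2.COLOR_RGB2HSV);X=pts(t)*1000;Q=binxy(X)
for q,ce,st in comps((hs[...,0]<18)&(hs[...,1]>120)&(hs[...,2]>60)&(abs(Q[...,0])<128)&(abs(Q[...,1])<60),3): print('chip in bin',ce,Q[q].mean(0).round())
E
```

```text
19.6 [0.44771809 0.29355778 0.21465842] 0.04691757929723158
cap [287.33786848 174.82993197] [446.3 298.6  12.4] [476.6 325.3  30. ]
cap [316.57170172 208.91969407] [491.  263.2  13.9] [521.8 295.7  25.1]
walls c [476.2 299.7] size [67.6 96.2] ang 13.3 zmed 25.3
griptop c [440.6 320.8] size [15.1 91.4] ang 13.2 zmed 121.3
chip in bin [273.7 117.9] [119.  -4.]
chip in bin [287.125 141.875] [ 52. -21.]
chip in bin [265.88888889 147.33333333] [53. 33.]
```

View pics/final.png

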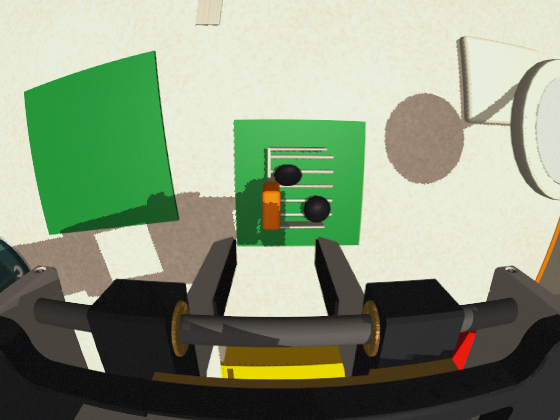

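The scoop stands flat in the middle of the pad with caps at (287,175) and (317,209), and all three chips are in the bin.

```bash
python3 -c "
from bench import robot
print(robot.close_job())"
```

```text
the job is handed in; nothing more can be done
None
```

I handed the job in at about 19.7 s: the slotted scoop is flat in the middle of the small green pad with both caps in it (one slid against the back wall), all three chips are in the bin, and the fingers gripped only the scoop's grip.

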